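Tuck the pledge tin's flap under its lip

ROBOT

A 6-joint arm with a two-finger parallel gripper is mounted at the origin on the work surface. World frame = base frame: x ahead of the robot, y to its left, z up, the work surface at z = 0. Lengths are in mm, angles in rad, forces in N, time in s.
With the tool pointing down it reaches from about 350 to 775 mm from the base axis. Payload 7.3 kg.
Tool frame: the origin (TCP) lies on the front face of the gripper's body, between the roots of the fingers; the fingertips stand 66 mm ahead of it and the grasp point (between the pads) lies 47 mm ahead of it (bot.tip_extent is the distance from the TCP to the fingertips, in mm); z points along the fingers, y is the line along which they close (so a half turn about z gives the same grasp; the last joint's range is limited). The gripper opens to 92 mm and grips with 3 to 60 N. Pads are 19 mm wide; open, the fingers measure 130 mm over their backs; the gripper's body (75 mm by 190 mm) begins 47 mm behind the grasp point.
Start: joints at [1.177, 0.342, 1.524, -0, 1.275, -0.146], TCP at [128.749, 508.982, 292.241] pointing down, gripper open.
Joint ranges: [-2.53, 2.53], [-0.77, 2.02], [0.04, 2.7], [-1, 4.14], [0.28, 2.66], [-3.11, 3.11]. Speed limits (rad/s): [2.57, 2.57, 3.14, 3.14, 3.14, 3.14].

INTERFACE

Orientations are given as [roll, pitch, yaw] about the fixed x, y, z axes, in that order (R = Rz(yaw) Ry(pitch) Rx(roll)).
In Python, from plant import readout, viewer, order, bot gives the robot as it stands.
- The arm moves only by the shell command python3 -m creep 'ROWS'. ROWS is text: rows parted by semicolons, each of 7 numbers parted by spaces: the shift along the world's x, y, z in m, then the turn, a rotation vector about the world's x, y, z in rad, then the opening in per cent of the stroke, from 0 (shut) to 100 (fully open). A call has 1 to 8 rows; each row shifts and turns the commanded pose from where the row before left it; what a row does not reach is not made up. A row lasts 1/12 s, in which the tool goes at most 41.7 mm and 7.16 degrees, less where a joint would pass 70% of its speed; a pose out of reach is approached as far as the arm can. A call is refused whole if a number of a shift passes 0.0417 or a number of a turn 0.125, either way. A call with a gripper value outside its range is refused whole. The fingers move at their own pace and stop on an object; the grip force is fixed at half the most. Time passes only in rows, so rows that do not move let the fingers close. It gives the time, the measured TCP pose, the force, the opening and the grip force at its end, in the units of the state.
- readout.get_obs(): the state, without advancing time (a new reading comes with each control period).
- viewer.capture(name): name is "scene" or "top" or "wrist"; returns the picture (400x640x3 uint8, red, green, blue); there is no depth.
- viewer.camera_info(name): a dict with "fx", "fy", "cx", "cy" (pixels), "origin" and "rotation" of the camera in the world. Camera axes: x right, y up, looking along -z (the intrinsics and any distortion apply to the point x, -y, -z); pixel columns grow to the right and rows downward; lengths in mm; the calibration is good to about 2 mm. The wrist camera is an equidistant fisheye: a pixel r from the principal point sees the ray r / f radians off the axis. A picture is of the moment at which its call begins: read the wrist's pose just before it. camera_info takes no time and is no camera call; for the wrist camera it gives the pose at the moment of the call.
- order.close_job(): hands the job in; it is judged then, once.
The state is a dict: "time": time; "joint_positions": joint angles; "dq": joint speeds; "tau": joint torques, N m; "tool_pos": TCP position; "tcp_rot": TCP orientation; "contact_force": force on the tool from outside, world axes, zero at the start; "moment": the same for the moment, N m; "grip_width": finger opening in mm; "finger_force": force on a finger pad.
Only numpy, scipy, OpenCV 4.12 (cv2) and the standard library are available. Lean on these libraries where they do the work, as an engineer would, in place of code of your own. Each camera call takes 0.05 s, during which the arm holds its last target. There are 200 camera calls.

TASK

Close the pledge tin over the cufflink case: with your fingertips push the standing flap over until it lies flat on the tin, then, keeping it pressed down, push it on by its rib so that its free edge slides fully home beneath the retaining lip, and let go so that it stays tucked. Do not force it, grip or lift nothing, leave the case in the tin and do not move the other things on the bench.

Things in the scene. Friction and masses are not known exactly. Their poses are not given: they have to be found in the camera images.
- tin: open dark steel pledge tin fixed to the bench, 130 (x) x 110 (y) x 50 mm high, walls and floor 4 mm. Origin: centre of its underside; z up; +x points from the hinge side to the lip side. The flap's hinge pin runs along y at z = 52 mm, x = -55 mm when flap_slide is 0 (it moves along +x with flap_slide)
- flap (a joint): fold angle of the flap (rad): 0 flat on the tin, 1.57 upright, more when leaning outward away from the lip; stop 2.1. A weak spring (0.04 N m/rad, rest at 1.6; hinge friction 0.016 N m) keeps it standing and lifts it again if let go untucked. Fold it only while flap_slide is below 0.004, else its edge lands on top of the lip
- flap_slide (a joint): how far the flap and its pin have been slid in the hinge slots along the tin's +x, towards the lip (m): 0 as it stands, 0.016 fully home (stop). At 0 the flat flap's edge is 5 mm short of the lip, at 0.016 11 mm beneath it. Friction about 2.5 N, no spring; the lip blocks the edge if the flap is not held down
- flap_edge (a point): middle of the free edge of the aluminium flap, mid-thickness. The flap is a plate 98 mm long from the pin to this edge, 84 mm wide, 3 mm thick (pin in mid-thickness), 60 g. Axes: x from the pin to the edge along the flap, z out of the rib face
- flap_rib (a point): foot of the flap's straight cross rib, on its hinge side, 62 mm from the pin, on the rib face: the face looking away from the lip when the flap stands, upward when flat. The rib is 50 mm long (along the hinge), 8 mm thick, 7 mm high; a fingertip behind it pushes the flap to the lip. Axes as flap_edge
- lip (a point): middle of the front edge of the retaining lip, at the height of its underside (tin frame 48, 0, 56.5 mm). The lip is a fixed steel strip 60 mm wide (y) on the tin's +x wall, x = 48 to 67 mm; underside 3 mm above the top face of the flat flap, top at z = 59.5 mm; its front 5 mm bends up to z = 62 mm as a lead-in
- case: loose closed clam case with a clear lid and two gold-plated cufflinks in it, 60 x 50 x 24 mm, 80 g, lying in the tin; origin centre of its underside
- harmonica: loose chrome harmonica 27 x 102 x 20 mm, bystander; origin centre of its underside
- padlock: loose brass padlock lying flat, about 74 x 50 x 18 mm, bystander; origin on its underside, below the body
- touchstone: loose grey stone block 50 x 80 x 22 mm, bystander; origin centre of its underside
- weight: loose brass weight with a knob, 32 mm across, 55 mm high, bystander; origin centre of its underside
- loupe: loose folding loupe, 66 mm long, 22 mm high, bystander; origin under the eyepiece
- driver: loose screwdriver 170 mm long, bystander
There are look-alikes about, which are no part of the job. What is shaped like the case but pink is not meant.

How it is judged (in metres and radians):
On the way, in this order (a step that is already met when the one before it is completed fails the run):
1. the flap is folded flat, its edge not yet beneath the lip (value of joint flap below 0.06 rad and value of joint flap_slide below 0.009 m), for 0.02 s.
2. the flat flap is slid home so that its edge is beneath the lip (value of joint flap below 0.05 rad and value of joint flap_slide above 0.012 m), for 0.2 s.
At the end, for the whole second after the job is handed in: The flap, let go, lies flat and at rest (within 0.05 rad) with its edge beneath the lip, slid at least 12 of its 16 mm; the case lies in the tin and each of the other bench things is within 20 mm of where it started (all of step 2 and velocity of joint flap between -0.05 and 0.05 rad/s and z of case in the frame of tin below 0.015 m and horizontal distance between case and tin below 0.05 m and distance of each of harmonica, padlock, touchstone, weight, loupe, driver from where it was at the start of the episode below 0.02 m); the robot touches nothing.
It fails at once if the cufflink case is lifted or tipped in the tin (z of case in the frame of tin above 0.018 m or angle between case's own z axis and vertical above 0.4 rad).
It fails at once if the flap is forced with more than 60 N (contact force between flap_slide and the fingers above 60 N or contact force between flap_slide and the arm above 60 N).
It fails at once if another thing on the bench is pushed or carried more than 20 mm (distance of any of harmonica, padlock, touchstone, weight, loupe, driver from where it was at the start of the episode above 0.02 m).
It also fails if it takes over 38 s, if anything falls off the work surface, if the arm or the gripper's body presses on something with over 40 N, if the wrist force passes 120 N, or if a joint passes its speed limit or range.

## Working session

There is one attempt and no reset: what is moved stays moved. The work goes in short steps, Python scripts to look and compute and a shell command to move; the robot and the scene stay as the last step left them, time stands still between calls to the robot, and variables do not carry over. Pictures are saved under pics/ and viewed, at most 10 in all, crops included, and the job is handed in when it is done.

```bash
ls; mkdir -p pics
python3 - <<'E'
from plant import readout, viewer, order, bot
import cv2
o=readout.get_obs(); print({k:o[k] for k in('time','tool_pos','tcp_rot','contact_force','grip_width')})
for n in("scene","top"):
    im=viewer.capture(n); cv2.imwrite(f"pics/{n}0.png",im[:,:,::-1]); print(n,viewer.camera_info(n))
E
```

```text
pics
{'time': 0.0, 'tool_pos': array([128.62447757, 508.67029858, 291.54208553]), 'tcp_rot': array([-3.14004575e+00, -2.09231871e-04,  2.89384031e+00]), 'contact_force': array([ 0.50669916, -0.06900931,  0.64536004]), 'grip_width': 91.3556473364381}
scene {'fx': 385.5496167847182, 'fy': 385.5496167847182, 'cx': 319.89740904449644, 'cy': 198.8762948259664, 'origin': array([1287.60647537, -152.17366815, 1254.63460223]), 'rotation': array([0.54814756, 0.00879064, 1.35918284])}
top {'fx': 371.8238543747005, 'fy': 371.8238543747005, 'cx': 325.5286000594463, 'cy': 195.4449962185436, 'origin': array([ 524.12865709,  -23.82036957, 1121.22377081]), 'rotation': array([ 0.06651538,  0.00315558, -1.54728981])}
```

View pics/scene0.png

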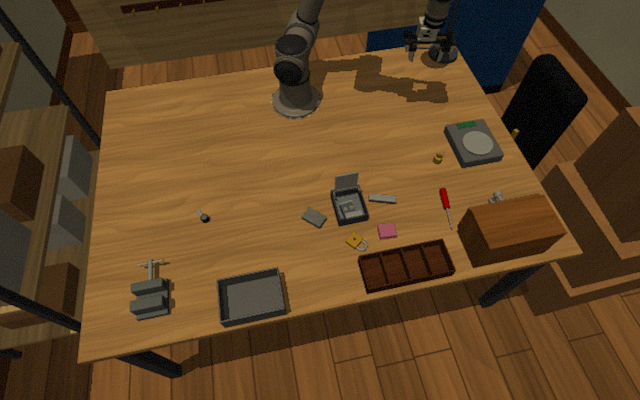

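View pics/top0.png

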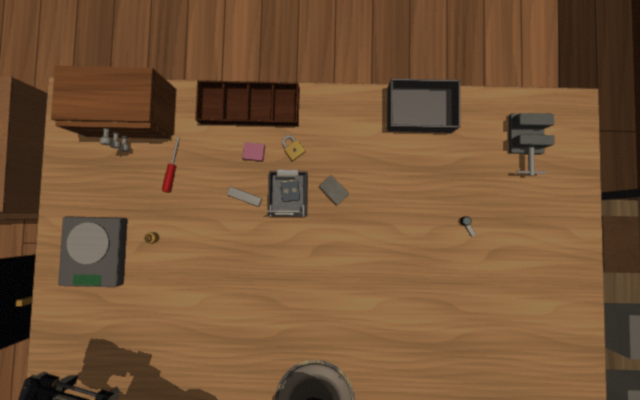

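The top view shows the tin at about (288,193). The lip is on its far side (288,173) and the flap stands on the robot side (288,212). The harmonica is at (245,196), the touchstone at (335,190), the padlock at (294,149) and the pink look-alike at (254,152). The grey tray at (424,105) is another box, but it has no flap or lip, so the tin at (288,193) with the grey clear-lidded case is the target. I'll check it in a close crop.

```bash
cat > h.py <<'E'
import numpy as np, cv2
from scipy.spatial.transform import Rotation as Ro
from plant import readout, viewer, order, bot
def ray(name,uv,ci=None):
    c=ci or viewer.camera_info(name); u=(uv[0]-c['cx'])/c['fx']; v=(uv[1]-c['cy'])/c['fy']
    if name=='wrist':
        r=np.hypot(u,v)+1e-12; d=np.array([u/r*np.sin(r),-v/r*np.sin(r),-np.cos(r)])
    else: d=np.array([u,-v,-1.])
    return np.array(c['origin']),Ro.from_euler('xyz',c['rotation']).as_matrix()@d
def onplane(name,uv,z,ci=None):
    o,d=ray(name,uv,ci); return o+d*(z-o[2])/d[2]
def proj(name,p,ci=None):
    c=ci or viewer.camera_info(name); q=Ro.from_euler('xyz',c['rotation']).as_matrix().T@(np.array(p)-c['origin'])
    x,y,z=q[0],-q[1],-q[2]
    if name=='wrist':
        r=np.hypot(x,y); th=np.arctan2(r,z); x,y=x/r*th,y/r*th
    else: x,y=x/z,y/z
    return np.array([c['cx']+c['fx']*x,c['cy']+c['fy']*y])
E
python3 - <<'E'
from h import *
im=cv2.imread('pics/top0.png')
a=cv2.resize(im[130:230,220:360],None,fx=5.6,fy=5.6,interpolation=cv2.INTER_CUBIC)
b=np.clip((a/255.)**.6*255,0,255).astype('uint8')
cv2.imwrite('pics/crop0.png',b)
for uv in[(288,193),(245,196),(335,190),(254,152),(294,149)]: print(uv,onplane('top',uv,50).round())
E
```

```text
(288, 193) [600.  90.  50.]
(245, 196) [588. 214.  50.]
(335, 190) [612. -46.  50.]
(254, 152) [717. 192.  50.]
(294, 149) [729.  76.  50.]
```

View pics/crop0.png

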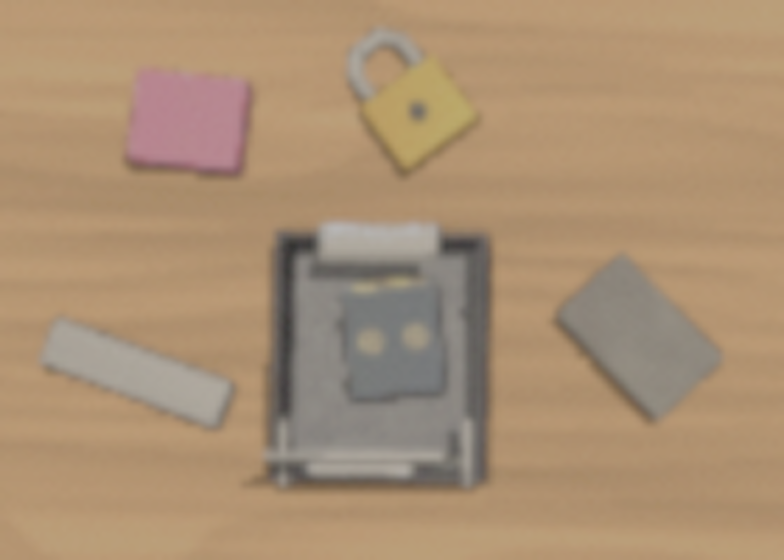

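The crop confirms the tin: cufflink case with gold studs at (395,340), lip at the top (318–438, 222–262), standing flap's edge at (268–445, 455) with its rib below at (308–412, 470). The pink block is the look-alike. Now I'll compute the tin pose.

Run:
```python
from h import *
def P(x,y,z): return onplane('top',(220+(x+.5)/5.6-.5,130+(y+.5)/5.6-.5),z)
c={k:P(*v,50) for k,v in dict(TL=(275,232),TR=(489,235),BL=(270,482),BR=(487,485)).items()}
for k,v in c.items(): print(k,v.round(1))
print('sizes',[np.linalg.norm(c[a]-c[b]).round(1) for a,b in('TL TR'.split(),'BL BR'.split(),'TL BL'.split(),'TR BR'.split())])
ctr=sum(c.values())/4; ax=(c['TL']+c['TR']-c['BL']-c['BR'])/2; ay=(c['TL']+c['BL']-c['TR']-c['BR'])/2
print('ctr',ctr.round(1),'yaw x',np.arctan2(ax[1],ax[0]),'yaw y',np.arctan2(-ay[0],ay[1]))
print('lip front',P(318,262,62).round(1),P(438,260,62).round(1)); print('lip back',P(321,222,59.5).round(1),P(438,224,59.5).round(1))
print('edge',P(266,455,150).round(1),P(447,455,150).round(1)); print('rib',P(308,468,118).round(1),P(412,470,118).round(1))
```

```text
TL [662.6 147.8  50. ]
TR [663.6  36.9  50. ]
BL [533.2 146.   50. ]
BR [534.3  34.4  50. ]
sizes [np.float64(110.9), np.float64(111.6), np.float64(129.4), np.float64(129.3)]
ctr [598.4  91.2  50. ] yaw x 0.016338535679916794 yaw y 0.009329905096323482
lip front [646.1 123.3  62. ] [648.5  61.9  62. ]
lip back [667.  122.8  59.5] [667.4  62.7  59.5]
edge [544.9 132.4 150. ] [546.9  48.  150. ]
rib [539.8 117.1 118. ] [540.  67. 118.]
```

Tin measured: centre about (598, 91), yaw about 0.01 rad, sizes within 2 mm of spec, lip front x≈647, flap plane x≈543. Plan: fingers shut, tool down, and closing axis along y. The tips go behind the flap and push it over by the rib, ending in the hinge-side corner of the rib. From there they press and push +x.

```bash
python3 -m creep '0.026 -0.0298 0 0 0 0.125 0;0.026 -0.0298 0 0 0 0.125 0;0.026 -0.0298 0 0 0 0 0;0.026 -0.0298 0 0 0 0 0;0.026 -0.0298 0 0 0 0 0;0.026 -0.0298 0 0 0 0 0;0.026 -0.0298 0 0 0 0 0;0.026 -0.0298 0 0 0 0 0'; python3 -m creep '0.026 -0.0298 0 0 0 0 0;0.026 -0.0298 0 0 0 0 0;0.026 -0.0298 0 0 0 0 0;0.026 -0.0298 0 0 0 0 0;0.026 -0.0298 0 0 0 0 0;0.026 -0.0298 0 0 0 0 0;0 0 0 0 0 0 0'
```

```text
time: 0.77
tool_pos: [333.7, 273.5, 292.2]
tcp_rot: [3.142, -0.0, 3.125]
contact_force: [0.1, 0.8, -0.1]
grip_width: 42.7
finger_force: 0.0
time: 1.35
tool_pos: [492.7, 91.6, 291.7]
tcp_rot: [-3.14, 0.002, 3.12]
contact_force: [-0.5, -0.2, -0.6]
grip_width: 0.5
finger_force: 0.0
```

```bash
python3 -m creep '0 0 -0.03 0 0 0.025 0;0 0 -0.03 0 0 0 0;0 0 0 0 0 0 0'
python3 - <<'E'
from h import *
ci=viewer.camera_info('wrist'); im=viewer.capture('wrist'); o=readout.get_obs()
print(o['tool_pos'],o['tcp_rot'],o['grip_width'],ci)
b=np.clip((im[:,:,::-1]/255.)**.6*255,0,255).astype('uint8'); cv2.imwrite('pics/w1.png',b)
T=np.array([598.4,91.2,0])
for n,p in dict(lipL=(48,30,62),lipR=(48,-30,62),edgeL=(-52,42,150),edgeR=(-52,-42,150),BL=(-65,55,50),BR=(-65,-55,50)).items(): print(n,proj('wrist',T+p,ci).round(1))
E
```

```text
time: 1.6
tool_pos: [486.2, 96.2, 227.3]
tcp_rot: [-3.141, -0.01, -3.134]
contact_force: [-0.6, 0.4, -0.6]
grip_width: 0.6
finger_force: 0.0
[487.28025364  96.47484957 230.01344607] [-3.14153098 -0.00697983 -3.13366545] 0.38577926402009816 {'fx': 309.70691628693146, 'fy': 309.70691628693146, 'cx': 319.6930566472205, 'cy': 205.57454456721737, 'origin': array([405.87474055,  95.51617534, 319.55535215]), 'rotation': array([-2.91961001e-01, -1.26421023e-03,  1.57729628e+00])}
lipL [341.3 347.7]
lipR [286.8 347.2]
edgeL [372.  328.6]
edgeR [252.1 327.3]
BL [370.8 251.9]
BR [257.4 251.1]
```

View pics/w1.png

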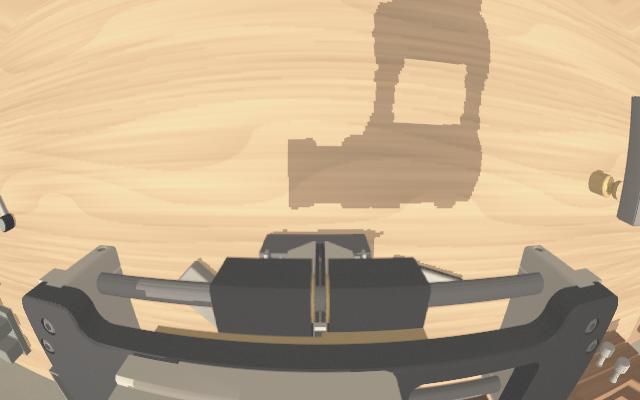

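The wrist view shows the shut fingers at (320,290) with the tin's near wall behind them at (262–372, 235). The gripper hides most of the tin, but its sides agree with the predicted pixels. Next I'll lower behind the flap.

```bash
python3 -m creep '0 0 0 0 0 0 0;0 0 0 0 0 0 0;0 0 0 0 0 0 0'; python3 -m creep '0 0 -0.02 0 0 0 0;0 0 -0.02 0 0 0 0;0 0 -0.02 0 0 0 0;0 0 0 0 0 0 0;0 0 0 0 0 0 0;0 0 0 0 0 0 0'
```

```text
time: 1.9
tool_pos: [489.8, 96.8, 234.0]
tcp_rot: [3.141, 0.003, -3.133]
contact_force: [-0.4, -0.6, -0.3]
grip_width: 0.1
finger_force: 0.0
time: 2.4
tool_pos: [489.9, 96.6, 173.8]
tcp_rot: [3.141, 0.002, -3.133]
contact_force: [0.0, 0.5, -0.2]
grip_width: 0.2
finger_force: 0.0
```

```bash
python3 -m creep '0.012 -0.0045 -0.004 0 0 0 0;0.012 0 0 0 0 0 0;0.004 0 0 0 0 0 0;0 0 0 0 0 0 0;0 0 0 0 0 0 0'
python3 - <<'E'
from h import *
im=viewer.capture('top'); im2=viewer.capture('scene')
f=lambda a:cv2.resize(a,(440,300),interpolation=cv2.INTER_CUBIC)
b=np.hstack([im[155:230,240:350],im2[160:235,310:420]])[:,:,::-1]
cv2.imwrite('pics/a1.png',np.clip((cv2.resize(b,(792,270),interpolation=cv2.INTER_CUBIC)/255.)**.6*255,0,255))
E
```

```text
time: 2.82
tool_pos: [517.1, 92.0, 169.0]
tcp_rot: [3.141, 0.001, -3.133]
contact_force: [0.1, 0.3, 0.0]
grip_width: 0.4
finger_force: 0.0[ WARN:0@0.666] global loadsave.cpp:1063 imwrite_ Unsupported depth image for selected encoder is fallbacked to CV_8U.
```

View pics/a1.png

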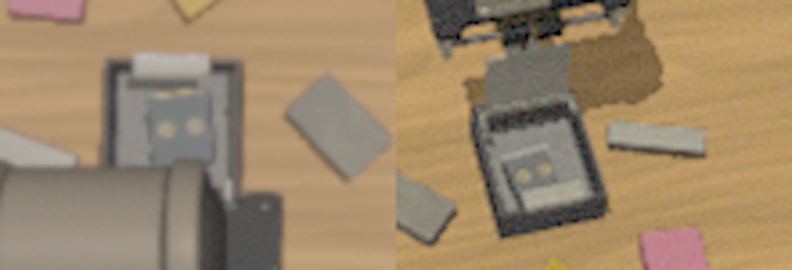

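The right half (scene view) shows the flap still upright at (530,75), with the gripper right behind it and nothing disturbed. Start folding along the arc.

```bash
python3 -m creep '0.006 0 0 0 0 0 0;0.006 0 -0.001 0 0 0 0;0.006 0 -0.001 0 0 0 0;0.006 0 -0.001 0 0 0 0;0.006 0 -0.001 0 0 0 0;0.006 0 -0.001 0 0 0 0;0.006 0 -0.001 0 0 0 0;0 0 0 0 0 0 0'; python3 -m creep '0.0055 0 -0.004 0 0 0 0;0.0055 0 -0.004 0 0 0 0;0.0045 0 -0.005 0 0 0 0;0.004 0 -0.005 0 0 0 0;0 0 0 0 0 0 0'
```

```text
time: 3.58
tool_pos: [560.1, 91.8, 161.8]
tcp_rot: [3.142, 0.0, -3.134]
contact_force: [0.6, 0.7, -0.6]
grip_width: 0.3
finger_force: 0.0
time: 4.0
tool_pos: [578.9, 91.8, 142.9]
tcp_rot: [3.142, -0.001, -3.133]
contact_force: [-0.1, 0.1, 0.2]
grip_width: 0.5
finger_force: 0.0
```

Run:
```python
from h import *
im=viewer.capture('top'); im2=viewer.capture('scene')
b=np.hstack([im[155:230,240:350],im2[160:235,310:420]])[:,:,::-1]
cv2.imwrite('pics/a2.png',np.clip((cv2.resize(b,(792,270),interpolation=cv2.INTER_CUBIC)/255.)**.6*255,0,255).astype('uint8'))
```

```text
(no output)
```

View pics/a2.png

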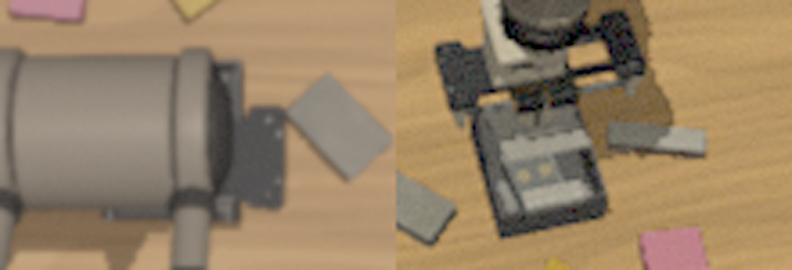

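The flap is folded forward to about 30°, its edge at (545,145) over the case. Continue down to flat.

```bash
python3 -m creep '0.003 0 -0.005 0 0 0 0;0.002 0 -0.005 0 0 0 0;0.001 0 -0.005 0 0 0 0;0.001 0 -0.004 0 0 0 0;0 0 -0.003 0 0 0 0;0 0 0 0 0 0 0;0 0 0 0 0 0 0'; python3 -m creep '0 0 -0.001 0 0 0 0;0 0 0 0 0 0 0;0 0 0 0 0 0 0'
```

```text
time: 4.68
tool_pos: [585.4, 91.9, 122.0]
tcp_rot: [3.142, -0.001, -3.133]
contact_force: [0.9, -0.3, 1.1]
grip_width: 0.3
finger_force: 0.1
time: 4.93
tool_pos: [585.5, 91.9, 121.4]
tcp_rot: [3.142, -0.0, -3.133]
contact_force: [0.5, 0.2, -0.3]
grip_width: 0.5
finger_force: 0.2
```

```bash
python3 -m creep '0 0 -0.001 0 0 0 0;0 0 0 0 0 0 0'; python3 -m creep '0 0 -0.001 0 0 0 0;0 0 0 0 0 0 0';python3 -m creep '0 0 -0.0007 0 0 0 0;0 0 0 0 0 0 0'
```

```text
time: 5.1
tool_pos: [585.5, 91.9, 120.3]
tcp_rot: [3.142, 0.0, -3.133]
contact_force: [0.8, 0.8, 0.7]
grip_width: 0.2
finger_force: 0.4
time: 5.27
tool_pos: [585.6, 91.9, 119.3]
tcp_rot: [3.141, 0.0, -3.133]
contact_force: [-0.4, -0.4, 1.1]
grip_width: 0.3
finger_force: 0.5
time: 5.43
tool_pos: [585.6, 91.9, 119.0]
tcp_rot: [3.142, 0.0, -3.133]
contact_force: [-2.9, -0.4, 4.7]
grip_width: 0.4
finger_force: 2.3
```

Contact at the predicted height, with about 5 N pressing, so the flap is flat. Slide toward the rib and push.

```bash
python3 -m creep '0.002 0 -0.0002 0 0 0 0;0.002 0 0 0 0 0 0;0.002 0 0 0 0 0 0;0 0 0 0 0 0 0'; python3 -m creep '0.002 0 0 0 0 0 0;0.002 0 0 0 0 0 0;0.002 0 0 0 0 0 0;0 0 0 0 0 0 0'
```

```text
time: 5.77
tool_pos: [591.8, 92.0, 118.9]
tcp_rot: [3.141, 0.0, -3.133]
contact_force: [-0.8, -0.6, 5.0]
grip_width: 0.4
finger_force: 2.8
time: 6.1
tool_pos: [597.7, 92.0, 118.9]
tcp_rot: [3.141, 0.0, -3.133]
contact_force: [-0.9, -0.1, 5.7]
grip_width: 0.5
finger_force: 2.7
```

```bash
python3 -m creep '0.002 0 0 0 0 0 0;0.002 0 0 0 0 0 0;0.002 0 0 0 0 0 0'; python3 -m creep '0.002 0 0 0 0 0 0;0.001 0 0 0 0 0 0;0.001 0 0 0 0 0 0';python3 -m creep '0.001 0 0 0 0 0 0;0.001 0 0 0 0 0 0'
```

```text
time: 6.35
tool_pos: [602.8, 92.0, 118.8]
tcp_rot: [3.141, -0.002, -3.133]
contact_force: [-4.9, 0.4, 6.7]
grip_width: 0.5
finger_force: 3.7
time: 6.6
tool_pos: [606.7, 92.0, 118.7]
tcp_rot: [3.142, -0.002, -3.133]
contact_force: [-5.6, -0.0, 7.1]
grip_width: 0.3
finger_force: 3.4
time: 6.77
tool_pos: [608.7, 92.0, 118.7]
tcp_rot: [3.142, -0.002, -3.133]
contact_force: [-4.4, -0.4, 5.2]
grip_width: 0.2
finger_force: 3.2
```

```bash
python3 -m creep '0.001 0 0 0 0 0 0;0.001 0 0 0 0 0 0;0 0 0 0 0 0 0'; python3 -m creep '0.001 0 0 0 0 0 0;0.001 0 0 0 0 0 0;0 0 0 0 0 0 0'
```

```text
time: 7.02
tool_pos: [610.9, 91.9, 118.7]
tcp_rot: [3.142, -0.002, -3.133]
contact_force: [-3.6, -1.1, 6.2]
grip_width: 0.7
finger_force: 3.0
time: 7.27
tool_pos: [612.8, 92.0, 118.7]
tcp_rot: [3.142, -0.002, -3.133]
contact_force: [-5.0, -0.4, 6.1]
grip_width: 0.6
finger_force: 4.2
```

```bash
python3 -m creep '0.001 0 0 0 0 0 0;0 0 0 0 0 0 0'; python3 -m creep '0.001 0 0 0 0 0 0;0 0 0 0 0 0 0';  python3 -m creep '0.001 0 0 0 0 0 0;0 0 0 0 0 0 0'
```

```text
time: 7.43
tool_pos: [613.0, 91.9, 118.5]
tcp_rot: [-3.142, -0.004, -3.133]
contact_force: [-6.6, 0.2, 7.3]
grip_width: 0.4
finger_force: 5.2
time: 7.6
tool_pos: [613.2, 92.0, 118.3]
tcp_rot: [-3.142, -0.007, -3.133]
contact_force: [-9.7, -0.7, 9.9]
grip_width: 0.6
finger_force: 6.3
time: 7.77
tool_pos: [613.4, 92.0, 118.1]
tcp_rot: [-3.141, -0.009, -3.133]
contact_force: [-12.3, 0.2, 10.6]
grip_width: 0.6
finger_force: 7.9
```

The finger stopped at x=613 (16 mm of slide was predicted at 612) and the force is rising, so the flap is at the home stop. I'll relax the push, then lift straight up.

```bash
python3 -m creep '-0.0025 0 0 0 0 0 0;0 0 0 0 0 0 0;0 0 0.002 0 0 0 0;0 0 0.003 0 0 0 0;-0.002 0 0.01 0 0 0 0;0 0 0.03 0 0 0 0;0 0 0.04 0 0 0 0;0 0 0.04 0 0 0 0'; python3 -m creep '-0.04 0 0.02 0 0 0 0;-0.04 0 0.02 0 0 0 0;-0.04 0 0.02 0 0 0 0;-0.04 0 0 0 0 0 0;-0.04 0 0 0 0 0 0;0 0 0 0 0 0 0;0 0 0 0 0 0 0'
python3 - <<'E'
from h import *
im=viewer.capture('top'); im2=viewer.capture('scene')
b=np.hstack([im[140:240,220:360],im2[150:250,300:440]])[:,:,::-1]
cv2.imwrite('pics/a3.png',np.clip((cv2.resize(b,(798,285),interpolation=cv2.INTER_CUBIC)/255.)**.6*255,0,255).astype('uint8'))
E
```

```text
time: 8.43
tool_pos: [612.1, 91.9, 245.1]
tcp_rot: [3.141, 0.0, -3.133]
contact_force: [1.0, 0.7, -0.6]
grip_width: 0.7
finger_force: 0.0
time: 9.02
tool_pos: [419.2, 92.0, 300.7]
tcp_rot: [3.141, 0.003, -3.133]
contact_force: [0.9, -0.2, 0.6]
grip_width: 0.1
finger_force: 0.0
```

View pics/a3.png

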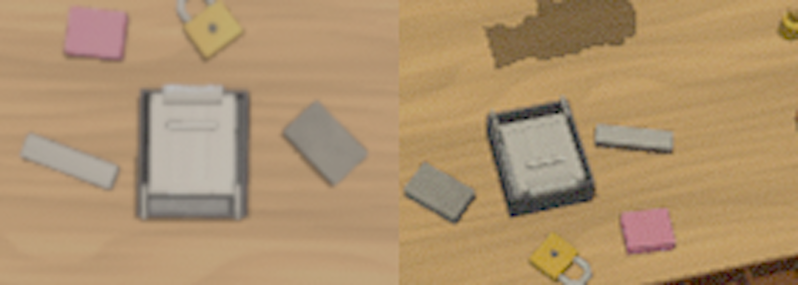

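The picture shows the flap lying flat with its edge under the lip at (192,95), the rib at (192,125), a gap at the hinge end, and the neighbours unmoved. I'll check the rib's position, then hand in.

Run:
```python
from h import *
p=onplane('top',(220+192/2.85,140+125/2.85),60); print('rib',p.round(1),'slide',p[0]-543.4-66)
if p[0]-609.4>11: print(order.close_job())
```

```text
rib [625.5  91.4  60. ] slide 16.057328550123202
the job is handed in; nothing more can be done
None
```

The flap is folded flat and slid home under the lip (about 16 mm of slide measured from the top camera), it stayed tucked when released, the nearby bench things look unmoved, and I handed the job in at about 9 s; no verdict came back.

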